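Close the draft shield of the balance and tare it

TASK

The brass check weight is on the pan of the laboratory balance, but its glass draft shield is still open. With closed fingertips, gently push the open top door and the open right-hand door fully shut by their blue grips, never taking a grip between the fingers, and only then press the wide blue tare key at the front of the balance all the way down and let it come up again. Leave the weight where it stands on the pan and do not disturb the other things on the bench.

Things in the scene. Friction and masses are not known exactly. Their poses are not given: they have to be found in the camera images.
- balance: Light grey balance, 335 deep (x) x 210 wide (y) x 226 mm high, fixed. Origin under the centre of its base, x to its back, y to its left, z up. Glass chamber behind a vertical front pane at x = -72 mm, up to 203 mm high. Front ledge 34 mm high, sloping panel behind it. Left glass door is shut and fixed; top and right (-y) doors stand open, slid back. Side rail's outside at y = -102, base's at -105 mm.
- top_door (a joint): Opening of the top door in m: 0 = fully shut (against a stop at the front), 0.1 = fully open to the rear. Slides along the balance's x axis against about 2 N of friction, stays where it is left. Starts 0.05 to 0.095.
- top_door_handle (a point): Centre of the blue grip bar standing up from the front edge of the top door: 10 thick (balance x), 60 wide (y), 20 mm tall (z). Moves with the door, axes as the balance's. When shut: x = -64, y = 0, z = 215.5 mm in the balance's frame. The glass behind it is 8 mm below this point, the guides beside the glass 5.5 mm below. Push its rear face towards the balance's front.
- right_door (a joint): Opening of the right-hand door in m: 0 = fully shut (against a stop at the front), 0.1 = fully open to the rear. Slides along the balance's x axis against about 2 N of friction, stays where it is left. Starts 0.05 to 0.095.
- right_door_handle (a point): Centre of the blue grip sticking out sideways near the top of the right door's front edge: 12 thick (balance x), 40 mm tall (z), y from -98 to -129 mm in the balance's frame. Moves with the door, axes as the balance's. When shut: x = -60.5, y = -114, z = 172 mm there. Free space behind, above and outside it, but for the side rail. Push its rear face towards the balance's front.
- tare_key (a joint): Travel of the tare key in m: 0 = up, 0.005 = fully down. A spring raises it; the force grows from 1.5 N to 5 N at the bottom.
- tare_key_top (a point): Centre of the top of the blue tare key, a bar 19 (balance x) by 62 mm (y) in the middle of the balance's front ledge; its top is 41 mm above the bench when up, 75 mm ahead of the front pane. Pressed straight down. The small grey keys on the sloping panel are fixed.
- brass_weight: Brass check weight with a knob, 32 mm across, 42 mm tall, 0.2 kg, loose on the round steel pan (82 mm across, top 78 mm above the bench) in the chamber. Origin under its centre. Not to be touched.
- notebook: Bystander: purple notebook, 210 x 152 x 14 mm, loose. Origin under its centre.
- pen: Bystander: red pen, 145 mm long, loose, lying on the notebook. Origin under its centre.
- tweezers: Bystander: steel tweezers, 124 mm long, loose. Origin under their centre.
- beaker: Bystander: 100 ml beaker, 55 mm across, 70 mm tall, loose. Origin under its centre.
- petri_dish: Bystander: petri dish, 87 mm across, 13 mm high, loose. Origin under its centre.

How it is judged (in metres and radians):
On the way, in this order (a step that is already met when the one before it is completed fails the run):
1. the top door and the right-hand door are both shut (value of joint each of top_door, right_door below 0.003 m), for 0.2 s.
2. then the tare key is pressed all the way down (value of joint tare_key above 0.0035 m), for 0.05 s.
At the end, for the whole second after the job is handed in: Both doors are within 3 mm of fully shut, the tare key has come up again (within 1 mm), and the brass weight stands upright on the pan (all of step 1 and value of joint tare_key below 0.001 m and angle between brass_weight's own z axis and vertical below 0.05 rad and z of brass_weight in the frame of balance between 0.074 and 0.082 m); the robot touches nothing.
It fails at once if the tare key is pressed (2 mm or more) while a door is more than 4 mm open (value of joint tare_key above 0.002 m and value of joint any of top_door, right_door above 0.004 m).
It fails at once if a door's grip is taken between the fingers ((x of the grasp point in the frame of top_door_handle between -0.005 and 0.005 m and y of the grasp point in the frame of top_door_handle between -0.03 and 0.03 m and z of the grasp point in the frame of top_door_handle between -0.012 and 0.015 m) or (x of the grasp point in the frame of right_door_handle between -0.006 and 0.006 m and y of the grasp point in the frame of right_door_handle between -0.015 and 0.015 m and z of the grasp point in the frame of right_door_handle between -0.04 and 0.025 m)).
It fails at once if a door is slammed (faster than 0.5 m/s) (velocity of joint any of top_door, right_door above 0.5 m/s or velocity of joint any of top_door, right_door below -0.5 m/s).
It fails at once if the brass weight is shifted or lifted by more than 4 mm (distance of brass_weight from where it was at the start of the episode above 0.004 m).
It fails at once if a bystander is moved by more than 20 mm (distance of any of notebook, pen, tweezers, beaker, petri_dish from where it was at the start of the episode above 0.02 m).
It also fails if it takes over 58 s, if anything falls off the work surface, if the arm or the gripper's body presses on something with over 40 N, if the wrist force passes 120 N, or if a joint passes its speed limit or range.

ROBOT

A 7-joint arm with a two-finger parallel gripper is mounted at the origin on a cart in front of the work surface, level with it; the furniture and walls round the work are solid. World frame = base frame: x ahead of the robot, y to its left, z up, the work surface at z = 0. Lengths are in mm, angles in rad, forces in N, time in s.
With the tool pointing down it reaches from about 400 to 875 mm from the base axis. Payload 4.4 kg.
Tool frame: the origin (TCP) lies midway between the tips of the shut fingers; the grasp point (between the pads) lies 19 mm behind it; z points along the fingers, y is the line along which they close (so a half turn about z gives the same grasp; the last joint's range is limited). The gripper opens to 85 mm and grips with 20 to 120 N. Pads are 22 mm wide; open, the fingers measure 114 mm over their backs; the gripper's body (76 mm by 85 mm) begins 54 mm behind the grasp point. The pads swing forward as they close: fully open they stand 13 mm farther back than shut.
Start: joints at [1.163, 0.628, 0.038, 1.517, -0.027, 0.996, -0.02], TCP at [217.897, -612.404, 231.313] pointing down, gripper open.
Joint ranges: [-3.06, 3.06], [-0.37, 2.12], [-1.25, 1.32], [0.18, 2.47], [-1.1, 4.24], [0.23, 1.98], [-2.94, 2.94]. Speed limits (rad/s): [2.57, 2.57, 3.14, 3.14, 3.14, 3.14, 3.14].

INTERFACE

Orientations are given as a unit quaternion [w, x, y, z].
In Python, from plant import bot gives the robot as it stands. The module is installed in compiled form; this text tells all that it offers.
- The arm moves only by the tool play_rows, never from a script. Its argument "steps" is a list of rows, each a list of 7 numbers: the turn, a rotation vector about the tool's x, y, z in units of 0.08 rad (1.0 is 0.08 rad), then the shift along the tool's x, y, z in units of 30 mm (1.0 is 30 mm), then the opening, from 0 (shut) to 1 (fully open). A call has exactly 10 rows; each row shifts and turns the commanded pose from where the row before left it, along the tool's axes as they then stand; what a row does not reach is not made up. A row lasts 1/8 s, in which the tool goes at most 62.5 mm and 10.7 degrees, less where a joint would pass 70% of its speed; a pose out of reach is approached as far as the arm can. A call with a number of a shift or a turn outside -1 to 1 is refused whole. A call with a gripper value outside its range is refused whole. The fingers move at their own pace and stop on an object; the grip force is fixed at half the most. Time passes only in rows, so rows that do not move let the fingers close, or fill a call up. It gives the time, the measured TCP pose, the force, the opening and the grip force at its end, in the units of the state.
- bot.observe(): the state, without advancing time (a new reading comes with each control period).
- bot.capture(name): name is "scene" or "top"; returns (picture, depth): 400x640x3 uint8, red, green, blue; 400x640 float32, mm along the optical axis (not along the pixel's ray), 0 where there is no reading.
- bot.camera_model(name): a dict with "K" (3x3 intrinsics, pixels), "pose" (4x4, takes a point from camera to world coordinates). Camera axes: x right, y down, z forward; pixel columns grow to the right and rows downward; lengths in mm; the calibration is good to about 2 mm. A picture is of the moment at which its call begins. camera_model takes no time and is no camera call.
- bot.sign_off(): hands the job in; it is judged then, once.
The state is a dict: "time_s": time; "joints": joint angles; "qd": joint speeds; "effort": joint torques, N m; "tcp_pos": TCP position; "orientation": TCP orientation; "contact_force": force on the tool from outside, world axes, zero at the start; "wrist_torque": the same for the moment, N m; "finger_gap": finger opening in mm; "grip_force": force on a finger pad.
Only numpy, scipy, OpenCV 4.12 (cv2) and the standard library are available. Lean on these libraries where they do the work, as an engineer would, in place of code of your own. Each camera call takes 0.05 s, during which the arm holds its last target. There are 200 camera calls.

## Working session

There is one attempt and no reset: what is moved stays moved. The work goes in short steps, Python scripts to look and compute and a tool call to move; the robot and the scene stay as the last step left them, time stands still between calls to the robot, and variables do not carry over. Pictures are saved under pics/ and viewed, at most 10 in all, crops included, and the job is handed in when it is done.

Besides the shell and the picture viewer there is one more tool, called after "Emit:" by a JSON object that holds its "name" and its "arguments". play_rows: Moves the arm, as the interface text tells. Its arguments: {"type":"object","properties":{"steps":{"type":"array","items":{"type":"array","items":{"type":"number"}}}},"required":["steps"]}

```bash
mkdir -p pics; cat > h.py <<'E'
import numpy as np, cv2
from plant import bot
def cap(n):
    p,d=bot.capture(n); return p,d
def pts(n,d,mask):
    m=bot.camera_model(n);K=np.array(m["K"]);T=np.array(m["pose"])
    v,u=np.nonzero(mask&(d>0));z=d[v,u]
    c=np.stack([(u-K[0,2])*z/K[0,0],(v-K[1,2])*z/K[1,1],z,np.ones_like(z)])
    return (T@c)[:3].T,u,v
E
python3 - <<'E'
from h import *
print(bot.observe())
for n in("scene","top"):
    p,d=cap(n);cv2.imwrite(f"pics/{n}0.png",p[:,:,::-1]);np.savez(n+"0.npz",p=p,d=d)
    h=cv2.cvtColor(p,cv2.COLOR_RGB2HSV);m=cv2.inRange(h,(95,110,50),(125,255,255))
    k,l,s,c=cv2.connectedComponentsWithStats(m)
    print(n,np.array(bot.camera_model(n)["pose"]).round(2).tolist())
    for i in range(1,k):
        if s[i,4]>25:
            P,u,v=pts(n,d,l==i);print(s[i],c[i].round(1),np.median(P,0).round(1) if len(P) else None,P.min(0).round(),P.max(0).round())
E
```

```text
{'time_s': 0.0, 'joints': array([ 1.1631943 ,  0.62932021,  0.03840327,  1.51838033, -0.02698415,
        0.99630324, -0.01999025]), 'qd': array([ 0.00048814, -0.00094911, -0.00181839, -0.00122435,  0.00042597,
       -0.00165081, -0.0013951 ]), 'effort': array([ 4.06002664e-05, -5.63410842e+01,  1.22714169e+00, -1.93452930e+01,
        1.12854608e-02,  1.04836375e-02,  2.19813023e-05]), 'tcp_pos': array([ 217.70286167, -611.78812901,  230.40124089]), 'orientation': array([-9.32080825e-04,  9.85427288e-01,  1.70094569e-01, -1.68257003e-04]), 'contact_force': array([ 0.39107615, -0.20447966,  0.24598656]), 'wrist_torque': array([ 0.00201819,  0.02131872, -0.02167522]), 'grip_force': 0.0, 'finger_gap': 85.32291065811202}
scene [[0.99, -0.08, 0.11, 507.85], [-0.14, -0.66, 0.74, -757.47], [0.01, -0.74, -0.67, 825.07], [0.0, 0.0, 0.0, 1.0]]
[278 103  18  17 142] [286.2 111.3] [589.7 203.9 221.2] [573. 182. 208.] [609. 233. 229.]
[228 110   7  17  67] [231.3 117. ] [461.7 262.4 177.7] [455. 243.   2.] [468. 578. 205.]
[384 115  13   4  28] [390.4 116.7] [896.2 371.4  75.4] [881. 364.  71.]
[... 352 characters left out ...]
114.2  41.7] [443.  92.  36.] [484. 142.  47.]
top [[0.02, -0.99, 0.16, 470.46], [-1.0, -0.02, -0.01, 2.4], [0.01, -0.16, -0.99, 1122.69], [0.0, 0.0, 0.0, 1.0]]
[266 184  12  11  74] [271.5 188.9] [645.9 109.  190.5] [635.  97.  -1.] [692. 137. 194.]
[207 205  24  16  89] [218.6 212.4] [589.2 209.6 224.6] [573. 188. 219.] [605. 232. 229.]
[186 269  12  10  74] [191.6 273.6] [463.8 265.5 189.8] [452. 255.  -2.] [474. 334. 194.]
[260 268  21  17 116] [270.2 275.7] [462.1 120.4  40.3] [443.  97.  34.] [481. 144.  45.]
[126 300  21  19 146] [137.8 309.6] [377.4 428.6  33.7] [356. 409.  24.] [400. 459.  50.]
[100 315   8  10  48] [103.1 319.2] [352.7 512.6  29.9] [341. 504.  24.] [362. 521.  35.]
```

```bash
python3 - <<'E'
import cv2
for n,(a,b,c,d) in {"scene":(60,340,120,480),"top":(100,380,80,440)}.items():
    p=cv2.imread(f"pics/{n}0.png")[a:b,c:d];cv2.imwrite(f"pics/{n}0c.png",cv2.resize(p,None,fx=2,fy=2,interpolation=cv2.INTER_CUBIC))
E
```

```text
(no output)
```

View pics/scene0c.png

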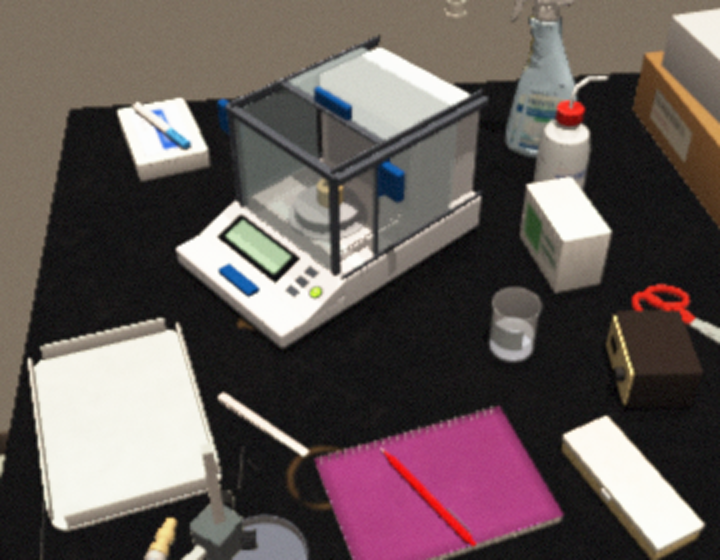

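View pics/top0c.png

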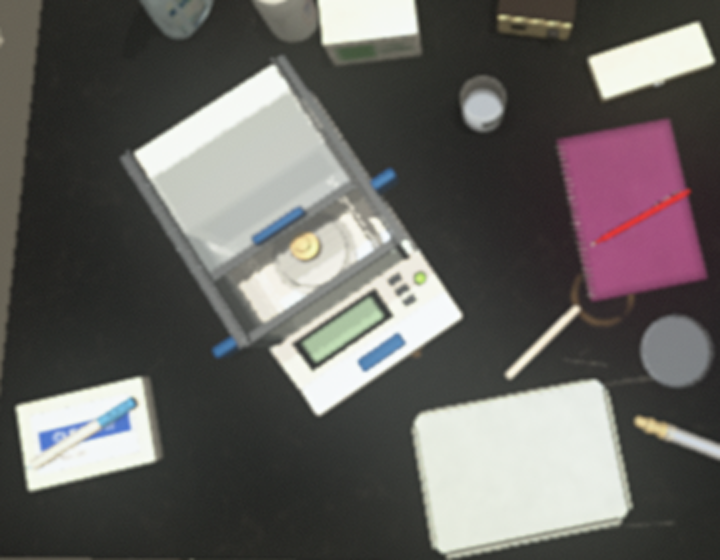

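The scene view shows the balance yawed about 35°. In the crop, the top grip is near (333,102), the right grip near (391,180) and the tare key near (239,278). The top view shows the same three parts, with the right side clear and the spray bottle behind. Next I'll fit the pose.

```bash
cat > fit.py <<'E'
from h import *
from scipy.optimize import least_squares
def blobs(n,p):
    h=cv2.cvtColor(p,cv2.COLOR_RGB2HSV);m=cv2.inRange(h,(95,110,50),(125,255,255))
    k,l,s,c=cv2.connectedComponentsWithStats(m); return [c[i] for i in range(1,k) if s[i,4]>50]
def proj(n,P):
    m=bot.camera_model(n);K=np.array(m["K"]);T=np.linalg.inv(np.array(m["pose"]))
    q=K@(T[:3,:3]@np.asarray(P,float)+T[:3,3]);return q[:2]/q[2]
def world(x,b):
    c,s=np.cos(x[2]),np.sin(x[2]);return [x[0]+c*b[0]-s*b[1],x[1]+s*b[0]+c*b[1],b[2]]
# visible-centroid approximations (balance frame): key, left grip, top grip, right grip
def model(x): return dict(key=(-147,0,40),left=(-60.5,114,175),top=(-64+x[3],0,218),right=(-60.5+x[4],-114,175))
def fit(obs,x0,free=5):
    def res(x): return np.concatenate([proj(n,world(x,model(x)[k]))-c for n,k,c in obs])
    r=least_squares(res,x0,loss="soft_l1");return r.x,res(r.x)
E
python3 - <<'E'
from fit import *
obs=[("scene","top",(286.2,111.3)),("scene","right",(314.9,149.9)),("scene","key",(238.9,199.6)),
("top","right",(271.5,188.9)),("top","top",(218.6,212.4)),("top","left",(191.6,273.6)),("top","key",(270.2,275.7))]
x,r=fit(obs,[584,205,.61,75,80]);print(x,r.reshape(-1,2).round(1).tolist())
for k,b in dict(topgrip=(-64+x[3],0,215.5),rightgrip=(-60.5+x[4],-114,172),key=(-147,0,41)).items():print(k,np.round(world(x,b),1))
# check: rails/base points; lines in balance frame from depth
z=np.load("top0.npz");P,u,v=pts("top",z["d"],np.ones((400,640),bool))
c,s=np.cos(x[2]),np.sin(x[2]);q=P[:,:2]-x[:2];B=np.stack([c*q[:,0]+s*q[:,1],-s*q[:,0]+c*q[:,1],P[:,2]],1)
near=(abs(B[:,0])<190)&(abs(B[:,1])<130)
m=near&(B[:,2]>15)&(B[:,2]<100);print("base",np.percentile(B[m],[2,98],axis=0).round(1))
m=near&(B[:,2]>215)&(B[:,0]<60);print("high",np.percentile(B[m],[2,50,98],axis=0).round(1))
m=near&(B[:,2]>25)&(B[:,2]<45)&(B[:,0]<-120);print("front",np.percentile(B[m],[2,50,98],axis=0).round(1))
m=near&(B[:,2]>100);print("z>100",np.percentile(B[m],[1,99],axis=0).round(1))
E
```

```text
[581.98175039 205.54574806   0.62362293  73.53554262  56.56244161] [[-0.4, -0.7], [0.7, -0.3], [-0.4, -1.0], [-0.3, 1.7], [0.1, -0.2], [3.5, -0.8], [0.1, 0.0]]
topgrip [589.7 211.1 215.5]
rightgrip [645.4 110.7 172. ]
key [462.7 119.7  41. ]
base [[-163.9 -103.7   30.3]
 [  34.1   96.3   86.4]]
high [[  4.  -29.5 215.7]
 [  7.9  -0.8 223.7]
 [ 13.7  26.7 226.9]]
front [[-1.661e+02 -1.017e+02  2.900e+01]
 [-1.435e+02 -1.000e-01  3.390e+01]
 [-1.208e+02  9.900e+01  4.180e+01]]
z>100 [[ -73.5 -106.6  103.3]
 [ 164.9  104.3  223.4]]
```

```bash
cat >> fit.py <<'E'
X=np.array([582,205.5,.6236])
def where():
    o=bot.observe();from scipy.spatial.transform import Rotation as R
    w,a,b,c_=o["orientation"];M=R.from_quat([a,b,c_,w]).as_matrix()
    c,s=np.cos(X[2]),np.sin(X[2]);q=o["tcp_pos"][:2]-X[:2]
    return np.array([c*q[0]+s*q[1],-s*q[0]+c*q[1],o["tcp_pos"][2]]),np.arctan2(M[1,0],M[0,0])-X[2],M
E
python3 - <<'E'
from fit import *
B,dy,M=where();print(B.round(1),dy,dy/.08,M.round(3).tolist())
for n in("scene","top"):
    z=np.load(n+"0.npz");P,u,v=pts(n,z["d"],np.ones((400,640),bool))
    a=np.array([218,-612.]);d=np.array([401,844.])/934;q=P[:,:2]-a;t=q@d;w=q@[d[1],-d[0]]
    for t0 in range(0,1000,100):
        m=(abs(w)<120)&(t>t0)&(t<t0+100);print(n,t0,m.sum(),np.percentile(P[m,2],99.8).round() if m.any() else None)
    c,s=np.cos(X[2]),np.sin(X[2]);q=P[:,:2]-X[:2];b=np.stack([c*q[:,0]+s*q[:,1],-s*q[:,0]+c*q[:,1]],1)
    for x0 in range(-60,180,20):
        for y0 in (0,-121):
            m=(abs(b[:,0]-x0)<10)&(abs(b[:,1]-y0)<(25 if y0==0 else 17));print(x0,y0,np.percentile(P[m,2],[5,50,99]).round() if m.any() else None)
E
```

```text
[-773.  -450.8  230.5] -0.2818121985388006 -3.522652481735007 [[0.942, 0.335, -0.001], [0.335, -0.942, 0.002], [0.0, -0.002, -1.0]]
scene 0 0 None
scene 100 126 293.0
scene 200 1276 304.0
scene 300 5491 301.0
scene 400 4637 26.0
scene 500 4242 25.0
scene 600 3624 27.0
scene 700 4564 207.0
scene 800 5965 226.0
scene 900 4154 226.0
-60 0 [ 62. 154. 205.]
-60 -121 [-1.  2. 65.]
-40 0 None
-40 -121 [-1.  4. 66.]
-20 0 None
-20 -121 [ -1.  34. 192.]
0 0 [ 79. 214. 227.]
0 -121 [ -1.  57. 194.]
20 0 [ 75.  80. 227.]
20 -121 [-1.  4. 64.]
40 0 [ 59. 208. 210.]
40 -121 [-1.  2. 66.]
60 0 [ 58. 125. 211.]
60 -121 [-2.  3. 58.]
80 0 [206. 208. 211.]
80 -121 [-1.  3. 64.]
100 0 [206. 208. 211.]
100 -121 [-1.  4. 66.]
120 0 [206. 208. 211.]
120 -121 [-1.  4. 62.]
140 0 [206. 207. 209.]
140 -121 [ -1.  13. 168.]
160 0 [193. 195. 198.]
160 -121 [-1.  2. 65.]
top 0 3128 292.0
top 100 3785 292.0
top 200 4293 302.0
top 300 4127 300.0
top 400 3991 26.0
top 500 3928 25.0
top 600 3848 25.0
top 700 4131 208.0
top 800 4739 226.0
top 900 5663 226.0
-60 0 [199. 202. 206.]
-60 -121 [-4. -1. 58.]
-40 0 [59. 77. 81.]
-40 -121 [-4. -1. 57.]
-20 0 [ 74.  77. 104.]
-20 -121 [ -4.   1. 189.]
0 0 [ 76. 118. 227.]
0 -121 [ -4.   3. 194.]
20 0 [ 75. 205. 226.]
20 -121 [-3. -0.  4.]
40 0 [204. 207. 210.]
40 -121 [-4. -1. 66.]
60 0 [204. 207. 210.]
60 -121 [-3. -1. 60.]
80 0 [204. 207. 210.]
80 -121 [-3. -1. 59.]
100 0 [204. 207. 210.]
100 -121 [-4. -0. 57.]
120 0 [204. 207. 211.]
120 -121 [-4. -0. 61.]
140 0 [192. 195. 209.]
140 -121 [-4. -0. 62.]
160 0 [191. 194. 197.]
160 -121 [-5. -0. 62.]
```

```bash
python3 - <<'E'
from fit import *
z=np.load("top0.npz");P,u,v=pts("top",z["d"],np.ones((400,640),bool))
m=(P[:,2]>60)&(P[:,1]<0)
g=np.zeros((400,640),np.uint8);g[v[m],u[m]]=1;k,l,s,c=cv2.connectedComponentsWithStats(g)
L=l[v,u]
for i in range(1,k):
    if s[i,4]>30:
        q=P[L==i];print(s[i],np.percentile(q,[2,98],axis=0).round().tolist())
s=cv2.imread("pics/scene0.png");t=cv2.imread("pics/top0.png");cv2.imwrite("pics/both.png",np.vstack([cv2.resize(s,(480,300)),cv2.resize(t,(480,300))]))
E
```

```text
[508   0  53  18 516] [[1144.0, -597.0, 61.0], [1185.0, -476.0, 128.0]]
[  487     0   153   389 35045] [[365.0, -684.0, 73.0], [1066.0, -458.0, 289.0]]
[ 459   78   44   43 1217] [[858.0, -393.0, 64.0], [912.0, -339.0, 190.0]]
[336  81  33  22 184] [[899.0, -108.0, 60.0], [950.0, -32.0, 64.0]]
[323 138  10  22  44] [[748.0, -22.0, 60.0], [798.0, -1.0, 72.0]]
```

View pics/both.png

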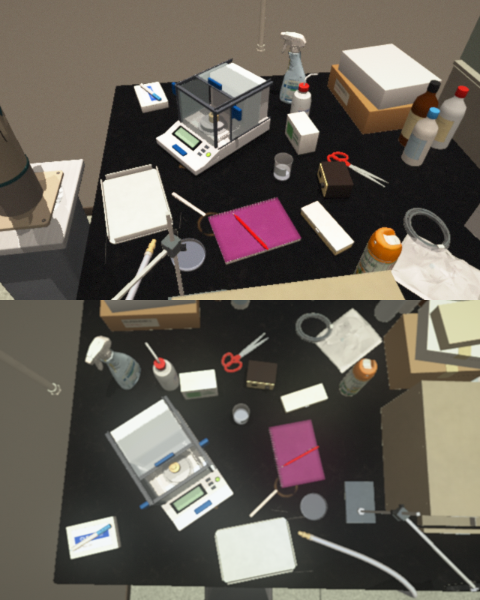

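The full views show a tall stand and a cabinet between the arm's start and the balance, up to about z = 300. I'll lift above them first.

Emit:
{"name": "play_rows", "arguments": {"steps": [[0,0,0,0,0,-0.9,0],[0,0,0,0,0,-0.9,0],[0,0,0,0,0,-0.9,0],[0,0,0,0,0,-0.9,0],[0,0,-0.88,0,0,-0.9,0],[0,0,-0.88,0,0,-0.9,0],[0,0,-0.88,0,0,0,0],[0,0,-0.88,0,0,0,0],[0,0,0,0,0,0,0],[0,0,0,0,0,0,0]]}}

```text
time_s: 1.35
tcp_pos: [217.8, -612.3, 392.9]
orientation: [-0.0, 0.952, 0.306, -0.0]
contact_force: [-0.5, -0.3, -0.1]
finger_gap: 0.3
grip_force: 0.0
```

```bash
python3 -c "
from fit import *
print(where(),bot.observe()['joints'].round(2))"
```

```text
(array([-773.1774308 , -451.17328442,  392.92083655]), np.float64(-0.001454605788593022), array([[ 8.12630013e-01,  5.82779892e-01, -2.43861211e-04],
       [ 5.82779896e-01, -8.12629708e-01,  7.42265669e-04],
       [ 2.34408642e-04, -7.45304771e-04, -9.99999695e-01]])) [ 1.2   0.52 -0.02  1.26  0.01  1.36  0.23]
```

Emit:
{"name": "play_rows", "arguments": {"steps": [[0,0,0,0.91,-0.5,0,0],[0,0,0,0.91,-0.5,0,0],[0,0,0,0.91,-0.5,0,0],[0,0,0,0.91,-0.5,0,0],[0,0,0,0.91,-0.5,0,0],[0,0,0,0.91,-0.5,0,0],[0,0,0,0.91,-0.5,0,0],[0,0,0,0.91,-0.5,0,0],[0,0,0,0.91,-0.5,0,0],[0,0,0,0.91,-0.5,0,0]]}}

```text
time_s: 2.6
tcp_pos: [352.3, -330.3, 393.3]
orientation: [0.0, 0.952, 0.306, 0.0]
contact_force: [0.3, 0.7, 0.9]
finger_gap: 0.0
grip_force: 0.0
```

Emit:
{"name": "play_rows", "arguments": {"steps": [[0,0,0,0.91,-0.5,0,0],[0,0,0,0.91,-0.5,0,0],[0,0,0,0.91,-0.5,0,0],[0,0,0,0.91,-0.5,0,0],[0,0,0,0.91,-0.5,0,0],[0,0,0,0.91,-0.5,0,0],[0,0,0,0.91,-0.5,0,0],[0,0,0,0.91,-0.5,0,0],[0,0,0,0.91,-0.5,0,0],[0,0,0,0.91,-0.5,0,0]]}}

```text
time_s: 3.85
tcp_pos: [486.4, -49.2, 393.4]
orientation: [0.0, 0.952, 0.306, 0.0]
contact_force: [-0.2, 0.5, 0.1]
finger_gap: -0.2
grip_force: 0.0
```

Emit:
{"name": "play_rows", "arguments": {"steps": [[0,0,0,0.91,-0.5,0,0],[0,0,0,0.91,-0.5,0,0],[0,0,0,0.91,-0.5,0,0],[0,0,0,0.91,-0.5,0,0],[0,0,0,0.91,-0.5,0,0],[0,0,0,0.91,-0.5,0,0],[0,0,0,0.91,-0.5,0,0],[0,0,0,0.91,-0.5,0,0],[0,0,0,0.91,-0.5,0,0],[0,0,0,0.91,-0.5,0,0]]}}

```text
time_s: 5.1
tcp_pos: [620.5, 231.8, 393.1]
orientation: [0.0, 0.952, 0.306, -0.0]
contact_force: [1.9, 0.7, 0.5]
finger_gap: 0.5
grip_force: 0.0
```

```bash
python3 -c "
from fit import *
print(where(),bot.observe()['joints'].round(2))"
```

```text
(array([ 46.66497209,  -1.11575343, 393.06251759]), np.float64(-0.0013803240364927971), array([[ 8.12586659e-01,  5.82840324e-01, -2.79847597e-04],
       [ 5.82840214e-01, -8.12586692e-01, -3.91325963e-04],
       [-4.55480985e-04,  1.54879824e-04, -9.99999884e-01]])) [-0.2   0.56 -0.37  1.22  0.2   1.4  -1.5 ]
```

Emit:
{"name": "play_rows", "arguments": {"steps": [[0,0,0,0,0,0.8,0],[0,0,0,0,0,0.8,0],[0,0,0,0,0,0.8,0],[0,0,0,0,0,0.8,0],[0,0,0,0,0,0.8,0],[0,0,0,0,0,0.8,0],[0,0,0,0,0,0.6,0],[0,0,0,0,0,0.5,0],[0,0,0,0,0,0,0],[0,0,0,0,0,0,0]]}}

```text
time_s: 6.35
tcp_pos: [620.7, 231.4, 217.1]
orientation: [-0.0, 0.952, 0.307, 0.001]
contact_force: [0.1, 0.8, 0.3]
finger_gap: -0.1
grip_force: 0.0
```

```bash
python3 - <<'E'
from fit import *
print(where()[0],bot.observe()['contact_force'])
I=[]
for n in("scene","top"):
    p,d=cap(n);a,b=(60,100) if 0 else ((60,210),(200,400)) if n=="scene" else ((130,330),(120,360)),0
    (r0,r1),(c0,c1)=a
    I.append(cv2.resize(p[r0:r1,c0:c1,::-1],(400,300 if n=="scene" else 333),interpolation=cv2.INTER_CUBIC)[:300])
cv2.imwrite("pics/t1.png",np.hstack(I))
E
```

```text
[ 46.52628283  -1.59122122 217.0975077 ] [0.08087829 0.82334249 0.31026549]
```

View pics/t1.png

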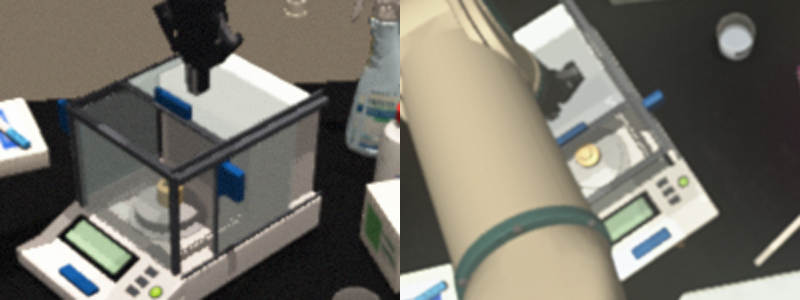

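The fingertips sit just behind the top grip: the grip is at (172,103) and the fingertip at (198,90) in the scene crop. I'll push it forward.

Emit:
{"name": "play_rows", "arguments": {"steps": [[0,0,0,-0.2,0,0.06,0],[0,0,0,-0.3,0,0,0],[0,0,0,-0.3,0,0,0],[0,0,0,-0.3,0,0,0],[0,0,0,-0.3,0,0,0],[0,0,0,-0.3,0,0,0],[0,0,0,-0.3,0,0,0],[0,0,0,-0.3,0,0,0],[0,0,0,-0.3,0,0,0],[0,0,0,-0.2,0,0,0]]}}

```text
time_s: 7.7
tcp_pos: [551.5, 181.8, 214.7]
orientation: [-0.0, 0.952, 0.307, 0.0]
contact_force: [1.4, 1.3, 0.4]
finger_gap: 0.0
grip_force: 1.0
```

Emit:
{"name": "play_rows", "arguments": {"steps": [[0,0,0,-0.1,0,0,0],[0,0,0,-0.1,0,0,0],[0,0,0,-0.05,0,0,0],[0,0,0,0,0,0,0],[0,0,0,0,0,0,0],[0,0,0,0,0,0,0],[0,0,0,0,0,0,0],[0,0,0,0,0,0,0],[0,0,0,0,0,0,0],[0,0,0,0,0,0,0]]}}

```text
time_s: 8.95
tcp_pos: [545.8, 177.6, 214.4]
orientation: [0.0, 0.952, 0.307, -0.0]
contact_force: [0.3, -0.2, 0.1]
finger_gap: 0.1
grip_force: 0.5
```

```bash
python3 - <<'E'
from fit import *
print(where()[0],bot.observe()['contact_force'])
E
```

```text
[-45.69853004  -1.5481177  214.44333072] [ 0.31662771 -0.20158517  0.10826818]
```

Emit:
{"name": "play_rows", "arguments": {"steps": [[0,0,0,-0.07,0,0,0],[0,0,0,-0.07,0,0,0],[0,0,0,0,0,0,0],[0,0,0,0,0,0,0],[0,0,0,0,0,0,0],[0,0,0,0,0,0,0],[0,0,0,0,0,0,0],[0,0,0,0,0,0,0],[0,0,0,0,0,0,0],[0,0,0,0,0,0,0]]}}

```text
time_s: 10.2
tcp_pos: [545.2, 177.2, 214.9]
orientation: [-0.001, 0.952, 0.307, 0.003]
contact_force: [8.1, 5.1, -5.5]
finger_gap: -0.4
grip_force: 4.3
```

Emit:
{"name": "play_rows", "arguments": {"steps": [[0,0,0,-0.07,0,0,0],[0,0,0,-0.07,0,0,0],[0,0,0,0,0,0,0],[0,0,0,0,0,0,0],[0,0,0,0,0,0,0],[0,0,0,0,0,0,0],[0,0,0,0,0,0,0],[0,0,0,0,0,0,0],[0,0,0,0,0,0,0],[0,0,0,0,0,0,0]]}}

```text
time_s: 11.45
tcp_pos: [545.1, 177.2, 215.5]
orientation: [-0.002, 0.952, 0.307, 0.008]
contact_force: [14.5, 8.4, -10.8]
finger_gap: 0.1
grip_force: 8.3
```

The force rose to 16 N with no further motion, so the top door is against its stop. I'll back off, rise, and go behind the right grip.

Emit:
{"name": "play_rows", "arguments": {"steps": [[0,0,0,0.5,0,0,0],[0,0,0,0.5,0,0,0],[0,0,0,0,0,-0.8,0],[0,0,0,0,0,-0.8,0],[0,0,0,0,0,-0.6,0],[0,0,0,0.4,0.8,0,0],[0,0,0,0.4,0.8,0,0],[0,0,0,0.4,0.8,0,0],[0,0,0,0.4,0.8,0,0],[0,0,0,0.4,0.8,0,0]]}}

```text
time_s: 12.7
tcp_pos: [682.1, 127.0, 280.2]
orientation: [0.0, 0.952, 0.307, -0.001]
contact_force: [-0.3, 0.4, 0.6]
finger_gap: -0.4
grip_force: 0.0
```

```bash
python3 - <<'E'
from fit import *
print(where()[:2],bot.observe()['contact_force'])
p,d=cap("top");b=blobs("top",p);print(b);q,_=cap("scene");print(blobs("scene",q))
for n in("scene","top"):print(n,proj(n,world(X,(-64,0,218))),proj(n,world(X,(-4,-114,175))))
I=[cv2.resize(x[r0:r1,c0:c1,::-1],(400,300),interpolation=cv2.INTER_CUBIC) for x,r0,r1,c0,c1 in((q,60,210,200,400),(p,150,300,140,340))]
cv2.imwrite("pics/t2.png",np.hstack(I))
E
```

```text
(array([  35.38393126, -122.21247045,  280.17776416]), np.float64(-0.0003502932405931025)) [-0.32601377  0.42239836  0.60758461]
[array([191.50666667, 273.54666667]), array([138.08759124, 309.60583942])]
[array([231.29032258, 116.80645161]), array([261.59589041, 123.34931507]), array([206.20224719, 129.50561798]), array([314.90540541, 149.93243243]), array([577.48167539, 150.32460733]), array([238.86290323, 199.51612903])]
scene [261.10294393 122.61679975] [315.58138297 149.59684236]
top [238.18886038 241.90891114] [271.19591098 190.59795632]
```

View pics/t2.png

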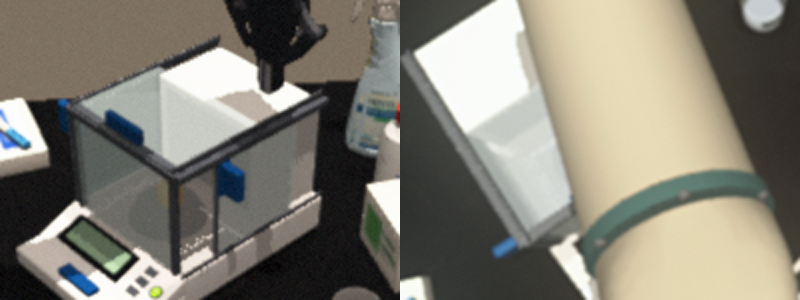

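The top grip is at the front, at (124,126) in the crop, which matches the predicted shut position. The right grip at (230,182) hasn't moved. I'll descend behind it.

Emit:
{"name": "play_rows", "arguments": {"steps": [[0,0,0,0,0,0.4,0],[0,0,0,0,0,0.5,0],[0,0,0,0,0,0.5,0],[0,0,0,0,0,0.5,0],[0,0,0,0,0,0.5,0],[0,0,0,0,0,0.5,0],[0,0,0,0,0,0.5,0],[0,0,0,0,0,0.4,0],[0,0,0,0,0,0,0],[0,0,0,0,0,0,0]]}}

```text
time_s: 14.05
tcp_pos: [682.6, 128.0, 167.0]
orientation: [0.0, 0.952, 0.307, 0.001]
contact_force: [-0.9, 0.5, 1.2]
finger_gap: -0.4
grip_force: 0.0
```

```bash
python3 - <<'E'
from fit import *
print(where()[:2],bot.observe()['contact_force'])
q,_=cap("scene");print(blobs("scene",q))
cv2.imwrite("pics/t3.png",cv2.resize(q[60:210,200:400,::-1],(600,450),interpolation=cv2.INTER_CUBIC))
E
```

```text
(array([  36.40190089, -121.65516682,  166.98770027]), np.float64(-0.00024307202348061718)) [-0.89545353  0.46653453  1.16234738]
[array([231.33333333, 116.81818182]), array([261.56462585, 123.2585034 ]), array([206.13636364, 129.51136364]), array([314.93665158, 149.94570136]), array([577.47089947, 150.37037037]), array([238.984375, 199.546875])]
```

View pics/t3.png

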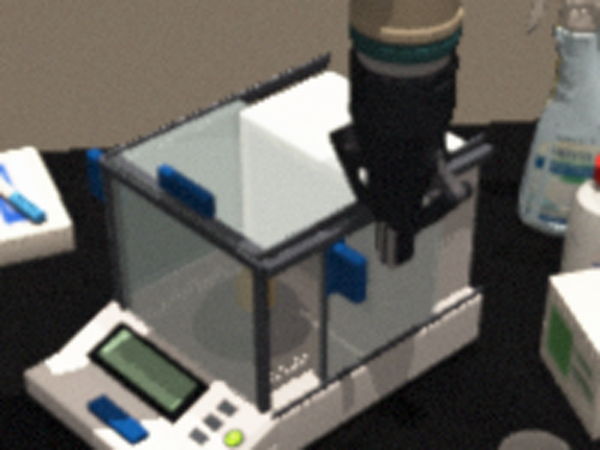

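The fingertips at (395,250) are behind the right grip at (345,270) and outside the rail. I'll push.

Emit:
{"name": "play_rows", "arguments": {"steps": [[0,0,0,-0.2,0,0,0],[0,0,0,-0.25,0,0,0],[0,0,0,-0.25,0,0,0],[0,0,0,-0.3,0,0,0],[0,0,0,-0.3,0,0,0],[0,0,0,-0.3,0,0,0],[0,0,0,-0.3,0,0,0],[0,0,0,-0.3,0,0,0],[0,0,0,-0.2,0,0,0],[0,0,0,-0.1,0,0,0]]}}

```text
time_s: 15.35
tcp_pos: [621.1, 83.8, 166.7]
orientation: [0.0, 0.952, 0.307, 0.0]
contact_force: [1.9, 1.6, 0.9]
finger_gap: -0.0
grip_force: 0.9
```

Emit:
{"name": "play_rows", "arguments": {"steps": [[0,0,0,-0.07,0,0,0],[0,0,0,-0.07,0,0,0],[0,0,0,0,0,0,0],[0,0,0,0,0,0,0],[0,0,0,0,0,0,0],[0,0,0,0,0,0,0],[0,0,0,0,0,0,0],[0,0,0,0,0,0,0],[0,0,0,0,0,0,0],[0,0,0,0,0,0,0]]}}

```text
time_s: 16.6
tcp_pos: [618.8, 82.3, 166.7]
orientation: [-0.0, 0.952, 0.307, 0.001]
contact_force: [4.1, 2.1, -0.0]
finger_gap: 0.3
grip_force: 2.6
```

```bash
python3 - <<'E'
from fit import *
print(where()[:2],bot.observe()['contact_force'])
E
```

```text
(array([ -42.11316164, -121.50059404,  166.69345515]), np.float64(9.918655079943495e-05)) [ 4.14168415e+00  2.14546985e+00 -2.53385178e-03]
```

Emit:
{"name": "play_rows", "arguments": {"steps": [[0,0,0,-0.07,0,0,0],[0,0,0,-0.07,0,0,0],[0,0,0,-0.05,0,0,0],[0,0,0,0,0,0,0],[0,0,0,0,0,0,0],[0,0,0,0,0,0,0],[0,0,0,0,0,0,0],[0,0,0,0,0,0,0],[0,0,0,0,0,0,0],[0,0,0,0,0,0,0]]}}

```text
time_s: 17.85
tcp_pos: [618.8, 82.3, 166.9]
orientation: [-0.001, 0.952, 0.308, 0.007]
contact_force: [15.5, 7.8, -10.2]
finger_gap: 0.3
grip_force: 8.5
```

```bash
python3 - <<'E'
from fit import *
print(where()[:2],bot.observe()['contact_force'])
q,_=cap("scene");print(blobs("scene",q),proj("scene",world(X,(-60.5,-114,175))))
E
```

```text
(array([ -42.11826585, -121.49249532,  166.91588143]), np.float64(0.0015741492683767344)) [ 15.52375656   7.79473686 -10.19385799]
[array([231.26984127, 116.88888889]), array([261.54605263, 123.20394737]), array([206.17582418, 129.45054945]), array([577.54450262, 150.35602094]), array([296.76470588, 161.28431373]), array([239.016, 199.608])] [296.87272754 160.17992251]
```

The right door is at its stop: the force rose with no motion, and the grip is at its predicted shut pixel. I'll retract, rise and go above the tare key.

Emit:
{"name": "play_rows", "arguments": {"steps": [[0,0,0,0.3,0,0,0],[0,0,0,0.7,0,0,0],[0,0,0,0,0,0,0],[0,0,0,0,0,-0.7,0],[0,0,0,0,0,-0.8,0],[0,0,0,0,0,-0.8,0],[0,0,0,0,0,-0.8,0],[0,0,0,0,0,-0.8,0],[0,0,0,0,0,0,0],[0,0,0,0,0,0,0]]}}

```text
time_s: 19.15
tcp_pos: [636.2, 94.9, 282.4]
orientation: [0.0, 0.952, 0.307, -0.002]
contact_force: [-0.0, 0.3, -0.7]
finger_gap: 0.1
grip_force: 0.0
```

Emit:
{"name": "play_rows", "arguments": {"steps": [[0,0,0,-0.5,-0.5,0,0],[0,0,0,-0.5,-0.5,0,0],[0,0,0,-0.5,-0.5,0,0],[0,0,0,-0.5,-0.5,0,0],[0,0,0,-0.5,-0.5,0,0],[0,0,0,-0.5,-0.5,0,0],[0,0,0,-0.5,-0.5,0,0],[0,0,0,-0.5,-0.5,0,0],[0,0,0,-0.33,-0.05,0,0],[0,0,0,0,0,0,0]]}}

```text
time_s: 20.4
tcp_pos: [460.8, 117.6, 283.1]
orientation: [0.0, 0.952, 0.306, -0.001]
contact_force: [-0.7, 0.3, 0.3]
finger_gap: -0.2
grip_force: 0.0
```

```bash
python3 - <<'E'
from fit import *
print(where()[:2],bot.observe()['contact_force'])
q,_=cap("scene");print(blobs("scene",q))
obs=[("scene","key",(239,199.6)),("top","key",(270.2,275.7))]
for n,_,c in obs: print(n,c,proj(n,world(X,(-147,0,40))))
E
```

```text
(array([-149.73609836,   -0.59250861,  283.09549353]), np.float64(-0.0010517688024673788)) [-0.74602081  0.28679623  0.34166634]
[array([261.62      , 123.06666667]), array([206.20224719, 129.50561798]), array([577.54450262, 150.35602094]), array([296.28571429, 160.34453782]), array([238.8125   , 199.2890625])]
scene (239, 199.6) [238.48553371 198.65904475]
top (270.2, 275.7) [270.27335758 275.70248633]
```

Emit:
{"name": "play_rows", "arguments": {"steps": [[0,0,0,0.07,0,0.9,0],[0,0,0,0,0,1,0],[0,0,0,0,0,1,0],[0,0,0,0,0,1,0],[0,0,0,0,0,1,0],[0,0,0,0,0,1,0],[0,0,0,0,0,1,0],[0,0,0,0,0,0.6,0],[0,0,0,0,0,0.2,0],[0,0,0,0,0,0,0]]}}

```text
time_s: 21.7
tcp_pos: [463.3, 119.8, 52.3]
orientation: [0.0, 0.952, 0.307, -0.0]
contact_force: [0.3, -0.4, 0.4]
finger_gap: 0.2
grip_force: 0.0
```

```bash
python3 - <<'E'
from fit import *
print(where()[:2],bot.observe()['contact_force'])
q,_=cap("scene");print(blobs("scene",q))
cv2.imwrite("pics/t4.png",cv2.resize(q[90:240,160:360,::-1],(600,450),interpolation=cv2.INTER_CUBIC))
E
```

```text
(array([-146.3774257 ,   -0.22774183,   52.27294917]), np.float64(-0.0004447647480271266)) [ 0.30725111 -0.3560095   0.43972027]
[array([261.62837838, 123.01351351]), array([206.11235955, 129.53932584]), array([577.51052632, 150.34736842]), array([296.31799163, 160.43096234]), array([239.67010309, 200.81443299])]
```

View pics/t4.png

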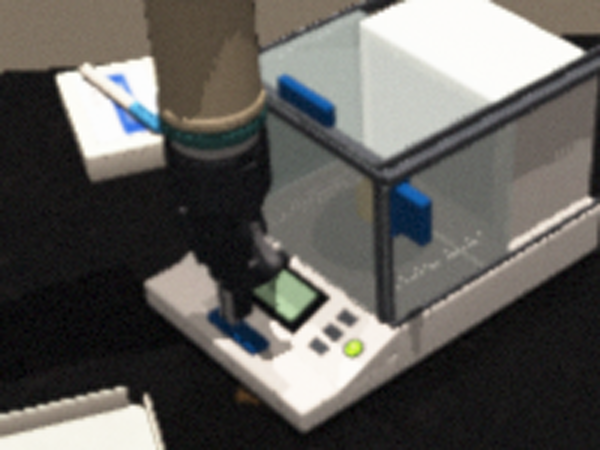

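The fingertips at (232,315) are over the tare key at (238,330), and both grips are at the shut front positions. I'll press gently.

Emit:
{"name": "play_rows", "arguments": {"steps": [[0,0,0,-0.05,0,0.15,0],[0,0,0,0,0,0.15,0],[0,0,0,0,0,0.1,0],[0,0,0,0,0,0.05,0],[0,0,0,0,0,0.05,0],[0,0,0,0,0,0.05,0],[0,0,0,0,0,0,0],[0,0,0,0,0,0,0],[0,0,0,0,0,0,0],[0,0,0,0,0,0,0]]}}

```text
time_s: 23.0
tcp_pos: [461.8, 118.9, 36.1]
orientation: [0.0, 0.952, 0.307, 0.0]
contact_force: [-0.1, -0.7, 5.6]
finger_gap: -0.1
grip_force: 2.6
```

Emit:
{"name": "play_rows", "arguments": {"steps": [[0,0,0,0,0,0.05,0],[0,0,0,0,0,0.05,0],[0,0,0,0,0,0,0],[0,0,0,0,0,0,0],[0,0,0,0,0,0,0],[0,0,0,0,0,0,0],[0,0,0,0,0,0,0],[0,0,0,0,0,0,0],[0,0,0,0,0,0,0],[0,0,0,0,0,0,0]]}}

```text
time_s: 24.25
tcp_pos: [461.9, 118.9, 35.5]
orientation: [0.001, 0.952, 0.307, 0.001]
contact_force: [-5.6, -1.4, 34.8]
finger_gap: -0.3
grip_force: 17.7
```

Emit:
{"name": "play_rows", "arguments": {"steps": [[0,0,0,0,0,-0.2,0],[0,0,0,0,0,-0.3,0],[0,0,0,0,0,-0.6,0],[0,0,0,0,0,-0.8,0],[0,0,0,0,0,-0.8,0],[0,0,0,0,0,-0.8,0],[0,0,0,0,0,-0.8,0],[0,0,0,0,0,-0.8,0],[0,0,0,0,0,0,0],[0,0,0,0,0,0,0]]}}

```text
time_s: 25.5
tcp_pos: [461.2, 118.7, 185.4]
orientation: [-0.0, 0.952, 0.307, -0.001]
contact_force: [-0.1, -0.0, 0.2]
finger_gap: 0.2
grip_force: 0.0
```

```bash
python3 - <<'E'
from fit import *
print(where()[:2],bot.observe()['contact_force'])
q,_=cap("scene");print(blobs("scene",q))
cv2.imwrite("pics/t5.png",cv2.resize(q[90:240,160:360,::-1],(600,450),interpolation=cv2.INTER_CUBIC))
E
```

```text
(array([-1.48716137e+02,  1.10945742e-01,  1.85422832e+02]), np.float64(-0.00033738499582691706)) [-0.0633202  -0.03617052  0.24137849]
[array([261.65789474, 123.09210526]), array([206.20224719, 129.50561798]), array([577.44791667, 150.35416667]), array([296.30084746, 160.47457627]), array([239.06299213, 199.58267717])]
```

View pics/t5.png

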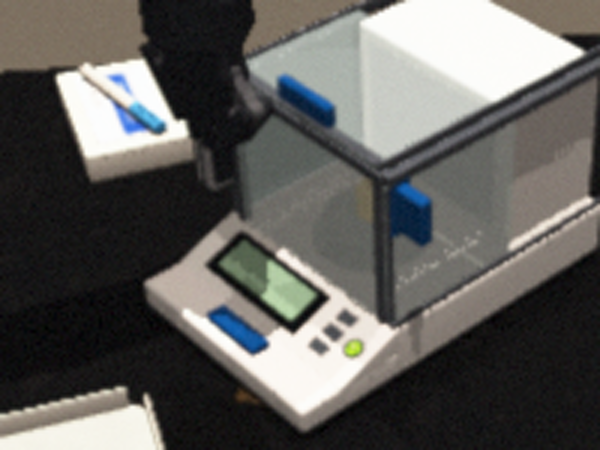

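The key at (237,328) is up again, having bottomed out at 35 N. Both doors are shut and the arm is clear, so I'm handing in.

```bash
python3 -c "
from plant import bot
print(bot.sign_off())"
```

```text
the job is handed in; nothing more can be done
None
```

I pushed both doors shut against their stops with closed fingertips, then pressed the tare key to the bottom and let it come back up. I signed the job off with the arm clear; sign-off returned no verdict.

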